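Hold the wall-plate tee against the sprung plate for screwing

ROBOT

A 6-joint arm with a two-finger parallel gripper is mounted at the origin on the work surface. World frame = base frame: x ahead of the robot, y to its left, z up, the work surface at z = 0. Lengths are in m, angles in rad, forces in N, time in s.
With the tool pointing down it reaches from about 0.35 to 0.85 m from the base axis. Payload 8.1 kg.
Tool frame: the origin (TCP) lies at the very end of the fingers, on their centre line; the grasp point (between the pads) lies 19 mm behind it; z points along the fingers, y is the direction in which the jaws open and shut (so a half turn about z gives the same grasp; the last joint's range is limited). The gripper opens to 93 mm and grips with 3 to 60 N. Pads are 15 mm wide; open, the fingers measure 128 mm over their backs; the gripper's body (75 mm by 188 mm) begins 65 mm behind the grasp point.
Start: joints at [-1.415, 0.13, 1.488, -0, 1.523, -0.085], TCP at [0.143, -0.583, 0.219] pointing down, gripper open.
Joint ranges: [-2.96, 2.96], [-0.89, 2.26], [0.02, 2.5], [-1.34, 4.48], [0, 2.73], [-2.66, 2.66]. Speed limits (rad/s): [2.39, 2.39, 2.79, 3.14, 3.14, 3.14].

INTERFACE

Orientations are given as a rotation vector (axis times angle).
In Python, from plant import robot gives the robot as it stands.
- The arm moves only by the shell command python3 -m pendant 'ROWS' [OPENING] [FORCE]. ROWS is JSON, a list of rows, each an object with "delta_pos": the shift along the tool's x, y, z in m, a list of three; "spin": the turn about the tool's z in rad. In form: [{"delta_pos": [dx, dy, dz], "spin": spin}, ...]. A call has 1 to 10 rows; each row is the pose to reach, as a shift and turn from the pose measured when the call began, along the tool's axes at that moment; what a row does not reach only later rows make up. A row lasts 1/10 s, in which the tool goes at most 50 mm and 8.59 degrees, less where a joint would pass 70% of its speed; a pose out of reach is approached as far as the arm can. A call with a gripper value outside its range is refused whole. OPENING is the closure, from -1 (fully open) to 1 (shut), set as the call begins (- or left out, the last holds). The fingers move at their own pace and stop on an object; FORCE is the grip in N (left out, the last holds). Time passes only in rows, so rows that repeat a pose let the fingers close. It gives the time, the measured TCP pose, the force and the opening at its end, in the units of the state.
- robot.read_state(): the state, without advancing time (a new reading comes with each control period).
- robot.read_camera(name): name is "side" or "top"; returns a dict with "color" (420x560x3 uint8, blue, green, red), "camera_matrix" (3x3 intrinsics, pixels), "R" (3x3) and "t" (3): a world point X has camera coordinates R X + t. Camera axes: x right, y down, z forward; pixel columns grow to the right and rows downward; lengths in m; the calibration is good to about 2 mm. A picture is of the moment at which its call begins. There is no depth.
- robot.close_job(): hands the job in, once; it reports no verdict.
Trained networks look in the newest picture that a camera, given by its name, has taken for a name from the list of things; names that differ only in an ending like _2 or _b are one class to them, and where a whole thing is asked for, a point or a joint stands for the part that bears it (a point fixed in the world has none). Each returns a list of dicts, best first, with "score" (0 to 1); they miss things now and then, are a little off and sometimes report something else, mostly with a low value. They report only what shows in the picture. A call takes as long as a camera call. They do not tell look-alikes from the thing itself.
- robot.outline_of(camera, label): "mask" (420x560 bool, what is visible of it).
- robot.mark_of(camera, label): "location" ([x, y, z] in m, in the coordinates of the camera as it stood for that picture, good to about 4 mm: a listed point, or the origin of a listed thing).
The state is a dict: "t": time; "q": joint angles; "dq": joint speeds; "joint_torque": joint torques, N m; "tool_pos": TCP position; "orientation": TCP orientation; "force": force on the tool from outside, world axes, zero at the start; "wrist_torque": the same for the moment, N m; "opening": finger opening in m.
Only numpy, scipy, OpenCV 4.12 (cv2) and the standard library are available. Lean on these libraries where they do the work, as an engineer would, in place of code of your own. Each camera call takes 0.05 s, during which the arm holds its last target.

TASK

Pick out the brass tee that has the flat square flange on its side, stand it upright on the bed of the screwing jig with its flange flat against the jig's sprung backing plate and centred between the two low cheeks, and press it back until the plate has given about half of its 16 mm travel (about 11 N), never running the plate to its end stop. Keep that push steady for a good two seconds and finish still holding it there, so that I can drive the screws from behind: do not let go. Leave the other brass fittings and the copper offcut where they are.

Things in the scene. Friction and masses are not known exactly. Their poses are not given: they have to be found in the camera images.
- wtee_center (a point): centre of the loose brass wall-plate tee to be handled (about 0.35 kg, 84 mm tall, standing upright): point on its vertical axis, 42 mm above its foot. A 28 x 28 mm square body from 16 to 66 mm up (grip it across y; faces at y = +-14 mm), a round foot nut 36 mm across below (16 mm high), a round 24 mm neck above. Axes: z up its axis, x from the axis towards the flange, y along the flange's width
- wtee_flange (a point): centre of the flange's flat outer face on the wall-plate tee: 28 mm from the tee's axis along its x, 29 mm above its foot. The flange is a brass plate 54 mm wide (y), 58 mm tall (from foot level up), 6 mm thick; x points out of this face
- jig: the screwing jig, fixed to the bench, open towards the robot. Origin under the middle of its bed, at bench level; x points from the open front to the back (the direction to press), y across, z up. Steel bed 150 (x) by 110 (y) mm, top 15 mm above the bench. Two low aluminium cheeks (35 mm above the bench) stand on it 66 mm apart at x = -15 to +18 mm, y = +-33 to +-43 mm; the tee's flange goes between them. Aluminium rear block, 75 mm above the bench, from x = 52 mm on
- plate_face (a point): on the front face of the sprung steel backing plate (74 mm wide, 8 mm thick, its top 82 mm above the bench), on the jig's centre line, 44 mm above the bench (the height of the flange's centre when the tee stands on the bed); at rest 20 mm behind the jig's origin (jig x = +20 mm). It moves with the plate; x points back, away from the robot
- plate (a joint): travel of the backing plate along the jig's x, in m: 0 at rest (forward), 0.016 at its rear end stop. Its springs push back with 3 N at rest plus 1 N for each mm of travel: about 11 N half-way (0.008)
- ptee_center (a point): plain brass tee: same square body and height (84 mm) but its side branch is a round nut, no flange plate. A bystander. Point at its centre, half-way up
- union_center (a point): round brass union, 46 mm across, 68 mm tall, standing, no side branch. A bystander. Point at its centre, half-way up
- valve_center (a point): brass ball valve, 38 mm across, standing 76 mm tall with a flat steel lever upright on its side. A bystander. Point 33 mm up its axis
- offcut: copper pipe offcut, 22 mm thick, 200 mm long, lying on the right of the bench; a bystander
Things that resemble listed ones, but are neither listed nor needed, are in the scene too. Leave any purple look-alike of the part that bears wtee_center alone. What is shaped like the jig but blue is not meant.

How it is judged:
By the outcome, as a careful person would: the job done as asked, in the order asked, and still so for the second after the job is handed in, while the arm keeps its last pose, push and grip.
It also fails if it takes over 45 s, if anything falls off the work surface, if the arm or the gripper's body presses on something with over 40 N, if the wrist force passes 120 N, or if a joint passes its speed limit or range.

## Working session

There is one attempt and no reset: what is moved stays moved. The work goes in short steps, Python scripts to look and compute and a shell command to move; the robot and the scene stay as the last step left them, time stands still between calls to the robot, and variables do not carry over. Pictures are saved under pics/ and viewed, and the job is handed in when it is done.

```bash
ls; mkdir -p pics
python3 - <<'E'
from plant import robot
import cv2,numpy as np
s=robot.read_state();print({k:np.round(v,3) for k,v in s.items()})
for c in("side","top"):
    d=robot.read_camera(c);cv2.imwrite(f"pics/{c}0.png",d["color"])
    R=np.array(d["R"]);t=np.array(d["t"]);print(c,np.round(-R.T@t,3),np.round(R,2).tolist(),np.round(d["camera_matrix"],0).tolist())
    for n in["wtee_center","wtee_flange","jig","plate_face","ptee_center","union_center","valve_center","offcut"]:
        for m in robot.mark_of(c,n):
            p=np.array(m["location"]);q=d["camera_matrix"]@p
            print(c,n,round(m["score"],2),np.round(R.T@(p-t),3),np.round(q[:2]/q[2]))
E
```

```text
pics
{'t': np.float64(0.0), 'q': array([-1.415,  0.131,  1.489, -0.   ,  1.523, -0.085]), 'dq': array([-0.001,  0.002,  0.001,  0.   ,  0.001, -0.002]), 'joint_torque': array([ 3.0000e-03, -5.5984e+01, -4.9175e+01,  7.7000e-02,  3.5000e-02,
       -0.0000e+00]), 'tool_pos': array([ 0.143, -0.582,  0.218]), 'orientation': array([-3.117, -0.377,  0.   ]), 'force': array([-0.782, -0.486, -0.166]), 'wrist_torque': array([-0.005,  0.007,  0.038]), 'opening': np.float64(0.093)}
side [ 0.284 -0.507  0.712] [[0.88, -0.48, 0.01], [-0.36, -0.67, -0.65], [0.32, 0.57, -0.76]] [[390.0, 0.0, 278.0], [0.0, 390.0, 215.0], [0.0, 0.0, 1.0]]
side wtee_center 0.76 [0.615 0.286 0.042] [241. 138.]
side wtee_center 0.72 [0.578 0.382 0.044] [215. 123.]
side wtee_flange 0.77 [0.553 0.365 0.022] [210. 135.]
side wtee_flange 0.56 [0.641 0.273 0.029] [252. 142.]
side jig 0.94 [ 0.654  0.014 -0.001] [304. 209.]
side jig 0.79 [ 0.411  0.001 -0.   ] [214. 251.]
side plate_face 0.72 [0.673 0.018 0.045] [312. 193.]
side plate_face 0.65 [0.431 0.004 0.043] [220. 235.]
side ptee_center 0.8 [0.468 0.237 0.043] [197. 16
[... 306 characters left out ...]
 [0.0, 0.0, 1.0]]
top wtee_center 0.64 [0.615 0.285 0.04 ] [159. 177.]
top wtee_center 0.6 [0.57  0.384 0.043] [121. 194.]
top wtee_flange 0.75 [0.635 0.279 0.032] [162. 171.]
top wtee_flange 0.71 [0.553 0.363 0.029] [130. 201.]
top jig 0.71 [ 0.413 -0.003  0.003] [266. 255.]
top jig 0.62 [0.65  0.016 0.003] [260. 168.]
top plate_face 0.68 [0.429 0.002 0.042] [264. 247.]
top plate_face 0.51 [0.667 0.018 0.044] [258. 158.]
top ptee_center 0.67 [0.465 0.236 0.048] [174. 233.]
top union_center 0.51 [ 0.606 -0.245  0.036] [357. 181.]
top valve_center 0.82 [ 0.468 -0.285  0.038] [374. 233.]
top valve_center 0.67 [ 0.478 -0.424 -0.001] [423. 231.]
top offcut 0.57 [ 0.476 -0.419  0.004] [422. 231.]
```

View pics/side0.png

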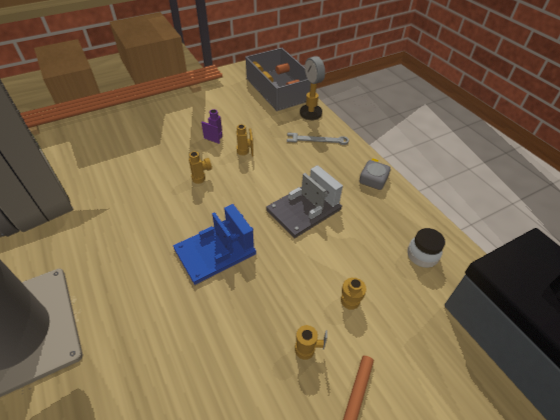

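View pics/top0.png

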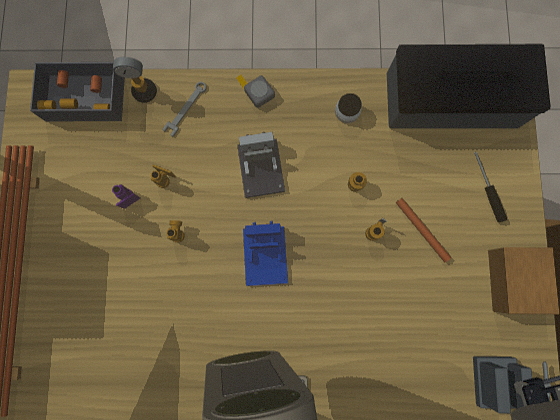

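Run:
```python
import cv2,numpy as np
a=cv2.imread("pics/side0.png")[90:200,170:290];b=cv2.imread("pics/top0.png")[150:225,95:195]
a=cv2.resize(a,None,fx=4,fy=4,interpolation=3);b=cv2.resize(b,(300,225),interpolation=3)
o=np.zeros((440,790,3),np.uint8);o[:,:480]=a;o[:225,485:785]=b;cv2.imwrite("pics/crop0.png",o)
```

```text
(no output)
```

View pics/crop0.png

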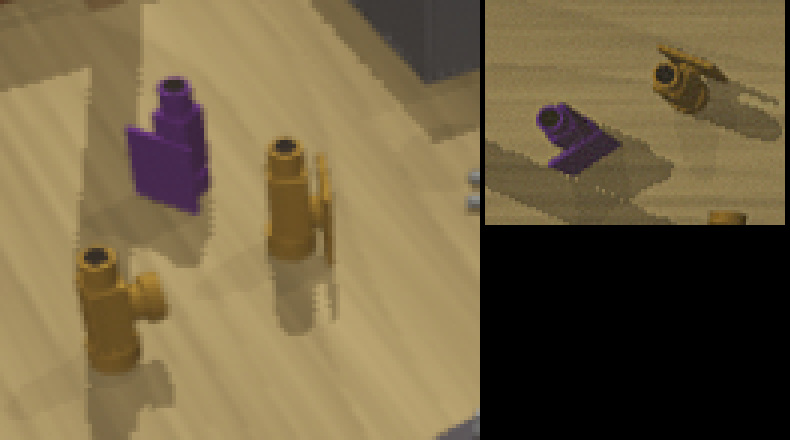

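Candidates in the side view are purple (213,126), brass (242,140) and brass (198,166). The brass one at (242,140) carries a flat square plate, so it is the target. (198,166) has a round nut branch, and the purple one is the look-alike. The grey jig is at (304,209) and the blue one is not meant. Next I refine the yaws by silhouette fit.

```bash
cat > h.py <<'E'
import cv2,numpy as np
from scipy.optimize import minimize
from scipy.spatial.transform import Rotation as Ro
def box(x0,x1,y0,y1,z0,z1): return np.array([[x,y,z] for x in(x0,x1) for y in(y0,y1) for z in(z0,z1)],float)
def cyl(r,z0,z1):
    a=np.linspace(0,2*np.pi,24,endpoint=False);return np.array([[r*np.cos(i),r*np.sin(i),z] for i in a for z in(z0,z1)])
TEE=[box(-.014,.014,-.014,.014,.016,.066),cyl(.018,0,.016),cyl(.012,.066,.084),box(.022,.028,-.027,.027,0,.058),box(.0,.024,-.010,.010,.019,.039)]
S=8
def proj(d,P):
    q=(P@np.array(d["R"]).T+np.array(d["t"]))@np.array(d["camera_matrix"]).T
    return q[:,:2]/q[:,2:]
def render(d,parts,x,y,yaw,z=0):
    m=np.zeros((420,560),np.uint8);c,s=np.cos(yaw),np.sin(yaw)
    for P in parts:
        W=P@np.array([[c,s,0],[-s,c,0],[0,0,1]])+[x,y,z]
        h=cv2.convexHull(np.float32(proj(d,W)))
        cv2.fillConvexPoly(m,np.int32(np.round(h*16)),1,shift=4,lineType=cv2.LINE_8)
    return m>0
E
python3 - <<'E'
from plant import robot
from h import *
D={};M={};J={}
for c in("side","top"):
    D[c]=robot.read_camera(c)
    def pick(l,pt):
        u=proj(D[c],np.array([pt]))[0]
        best=min(robot.outline_of(c,l),key=lambda o:np.linalg.norm(np.argwhere(o["mask"]).mean(0)[::-1]-u))
        print(c,l,best["score"],best["mask"].sum(),np.round(u));return best["mask"]
    M[c]=pick("wtee_center",[.615,.286,.04]);J[c]=pick("jig",[.652,.015,.02])
def iou(a,b):return (a&b).sum()/max(1,(a|b).sum())
def fit(parts,masks,p0,cams,yaws):
    best=None
    for y0 in yaws:
        f=lambda p:-sum(iou(render(D[c],parts(p),p[0]*.01,p[1]*.01,p[2]*.1),masks[c]) for c in cams)
        p=np.array([p0[0]*100,p0[1]*100,y0*10]+p0[2:])
        r=minimize(f,p,method="Nelder-Mead",options=dict(initial_simplex=np.vstack([p]+[p+np.eye(len(p))[i]*.8 for i in range(len(p))]),maxiter=300))
        if best is None or r.fun<best.fun:best=r
    return round(best.x[0]/100,4),round(best.x[1]/100,4),round(np.degrees(best.x[2]/10),1),best.x[3:],round(best.fun,3)
for cams in(["side"],["top"],["side","top"]):
    print(cams,"tee",fit(lambda p:TEE,M,[.615,.286],cams,np.radians([-45,-35,-25,-15,-5])))
    jp=lambda p:[box(-.075,.075,-.055,.055,0,.015),box(.052,.075,-p[3]*.01,p[3]*.01,0,.075),box(.02,.028,-.037,.037,.015,.082),box(-.015,.018,.033,.043,0,.035),box(-.015,.018,-.043,-.033,0,.035)]
    print(cams,"jig",fit(jp,J,[.652,.015,4.0],cams,np.radians([-8,0,8,16])))
s=robot.read_state();print(Ro.from_rotvec(s["orientation"]).as_matrix().round(3).tolist(),s["tool_pos"],s["t"])
for c in D:
    i=D[c]["color"].copy();i[J[c]]=i[J[c]]//2+[0,127,0];i[M[c]]=i[M[c]]//2+[127,0,0];cv2.imwrite(f"pics/m_{c}.png",i)
a=D["side"]["color"][150:250,250:360];b=D["top"]["color"][120:210,225:300]
o=np.zeros((400,790,3),np.uint8);o[:400,:440]=cv2.resize(a,(440,400),interpolation=3);o[:360,450:750]=cv2.resize(b,(300,360),interpolation=3);cv2.imwrite("pics/jigcrop.png",o)
E
```

```text
side wtee_center 0.68 436 [241. 139.]
side jig 0.75 2940 [304. 204.]
top wtee_center 0.91 308 [158. 177.]
top jig 0.63 2429 [260. 166.]
['side'] tee (np.float64(0.616), np.float64(0.2815), np.float64(-24.9), array([], dtype=float64), np.float64(-0.893))
['side'] jig (np.float64(0.6519), np.float64(0.0127), np.float64(9.3), array([4.16093955]), np.float64(-0.94))
['top'] tee (np.float64(0.6162), np.float64(0.2851), np.float64(-30.8), array([], dtype=float64), np.float64(-0.783))
['top'] jig (np.float64(0.6511), np.float64(0.0148), np.float64(8.7), array([4.40125803]), np.float64(-0.96))
['side', 'top'] tee (np.float64(0.6149), np.float64(0.2821), np.float64(-25.9), array([], dtype=float64), np.float64(-1.65))
['side', 'top'] jig (np.float64(0.6513), np.float64(0.015), np.float64(8.6), array([4.33286595]), np.float64(-1.895))
[[0.971, 0.238, 0.0], [0.238, -0.971, 0.0], [0.0, -0.0, -1.0]] [ 0.14310674 -0.5826766   0.2186307 ] 1.2
```

View pics/jigcrop.png

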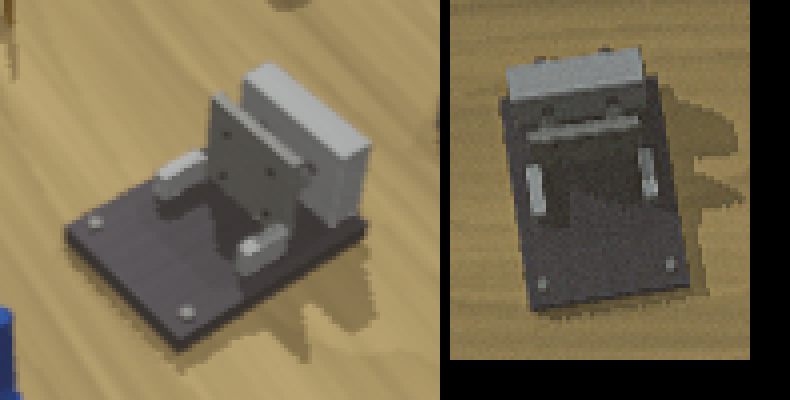

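Both fits agree: tee at (0.615, 0.284) with yaw about -25°, jig at (0.651, 0.0145) with yaw about 8.7°. The crop shows the grey jig with its plate and two cheeks. Now moving over the tee.

```bash
python3 -m pendant '[{"delta_pos":[0.033,-0.036,0],"spin":0.07},{"delta_pos":[0.067,-0.073,0],"spin":0.14},{"delta_pos":[0.1,-0.11,0],"spin":0.2},{"delta_pos":[0.133,-0.146,0],"spin":0.27},{"delta_pos":[0.166,-0.182,0],"spin":0.34},{"delta_pos":[0.2,-0.219,0],"spin":0.4},{"delta_pos":[0.233,-0.255,0],"spin":0.47},{"delta_pos":[0.266,-0.292,0],"spin":0.54},{"delta_pos":[0.3,-0.328,0],"spin":0.6},{"delta_pos":[0.333,-0.365,0],"spin":0.677}]' -1
cat > w.py <<'E'
import sys
from plant import robot
from h import *
def to(x,y,z,deg):
    s=robot.read_state();R=Ro.from_rotvec(s["orientation"]).as_matrix()
    h=np.arctan2(R[1,0],R[0,0]);sp=(h-np.radians(deg)+np.pi)%(2*np.pi)-np.pi
    print("t",round(s["t"],2),"pos",np.round(s["tool_pos"],4),"head",round(np.degrees(h),2),"tilt",np.round(R[:,2],4),"q",np.round(s["q"],2),"F",np.round(s["force"],1),"T",np.round(s["wrist_torque"],2),"op",round(s["opening"],4))
    print("delta tool",np.round(R.T@(np.array([x,y,z])-s["tool_pos"]),4),"spin",round(sp,3))
if __name__=="__main__":to(*map(float,sys.argv[1:5]))
E
python3 w.py 0.615 0.284 0.219 -25
```

```text
t: 2.2
tool_pos: [0.3801, -0.147, 0.2191]
orientation: [3.066, -0.684, 0.002]
force: [0.9, -0.5, 0.2]
opening: 0.0928
t 2.2 pos [ 0.3801 -0.147   0.2191] head -25.16 tilt [ 1.3e-03 -7.0e-04 -1.0e+00] q [-0.5  -0.42  1.98  0.    1.57  1.51] F [ 0.9 -0.5  0.2] T [ 0.02 -0.03  0.  ] op 0.0928
delta tool [ 2.93e-02 -4.90e-01  1.00e-04] spin -0.003
```

```bash
python3 -m pendant '[{"delta_pos":[0.003,-0.049,0],"spin":0},{"delta_pos":[0.006,-0.098,0],"spin":0},{"delta_pos":[0.009,-0.147,0],"spin":0},{"delta_pos":[0.012,-0.196,0],"spin":0},{"delta_pos":[0.015,-0.245,0],"spin":0},{"delta_pos":[0.018,-0.294,0],"spin":0},{"delta_pos":[0.02,-0.343,0],"spin":0},{"delta_pos":[0.023,-0.392,0],"spin":0},{"delta_pos":[0.026,-0.441,0],"spin":0},{"delta_pos":[0.029,-0.49,0],"spin":-0.003}]'
python3 -m pendant '[{"delta_pos":[0,0,0],"spin":0}]'
python3 w.py 0.615 0.284 0.03 -25
python3 - <<'E'
from plant import robot
from h import *
o=np.zeros((450,800,3),np.uint8)
for k,c in enumerate(("side","top")):
    d=robot.read_camera(c);R=np.array(d["R"]);t=np.array(d["t"])
    u=proj(d,np.array([[.615,.284,.05]]))[0].astype(int)
    o[:400,k*400:k*400+400]=cv2.resize(d["color"][u[1]-50:u[1]+50,u[0]-50:u[0]+50],(400,400),interpolation=3)
    for n in("wtee_center","wtee_flange"):
        for m in robot.mark_of(c,n):print(c,n,round(m["score"],2),np.round(R.T@(np.array(m["location"])-t),3))
cv2.imwrite("pics/pre.png",o)
E
```

```text
t: 3.2
tool_pos: [0.6154, 0.2862, 0.219]
orientation: [3.067, -0.679, 0.003]
force: [0.9, -0.5, 0.9]
opening: 0.093
t: 3.3
tool_pos: [0.6156, 0.2909, 0.2152]
orientation: [3.068, -0.673, -0.003]
force: [-1.5, -0.5, -0.4]
opening: 0.0931
t 3.3 pos [0.6156 0.2909 0.2152] head -24.75 tilt [-2.3e-03 -7.0e-04 -1.0e+00] q [0.37 0.35 1.24 0.   1.55 2.37] F [-1.5 -0.5 -0.4] T [ 0.04  0.04 -0.01] op 0.0931
delta tool [0.0027 0.0063 0.1852] spin 0.004
side wtee_center 0.91 [0.578 0.383 0.043]
side wtee_center 0.83 [0.612 0.284 0.043]
side wtee_flange 0.97 [0.641 0.273 0.03 ]
side wtee_flange 0.94 [0.552 0.366 0.024]
top wtee_center 0.55 [0.613 0.285 0.041]
top wtee_flange 0.65 [0.639 0.275 0.03 ]
```

View pics/pre.png

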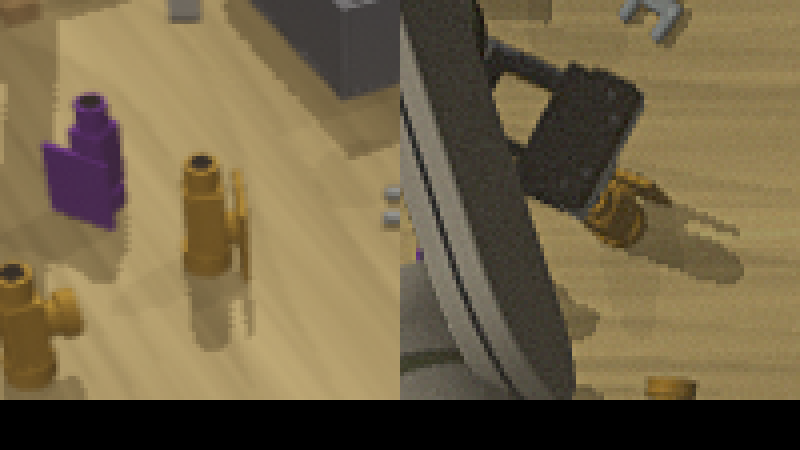

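Side crop (about 205,215) shows the brass, square-flanged target, and the marks agree. Now descending.

```bash
python3 -m pendant '[{"delta_pos":[0.001,0.003,0.02],"spin":0},{"delta_pos":[0.001,0.005,0.05],"spin":0},{"delta_pos":[0.0015,0.005,0.08],"spin":0},{"delta_pos":[0.0015,0.005,0.085],"spin":0},{"delta_pos":[0.0015,0.005,0.085],"spin":0}]'
python3 w.py 0.614 0.2845 0.03 -25
```

```text
t: 4.1
tool_pos: [0.6142, 0.2786, 0.135]
orientation: [3.066, -0.683, 0.003]
force: [0.9, -0.9, 1.5]
opening: 0.093
t 4.1 pos [0.6142 0.2786 0.135 ] head -25.12 tilt [ 0.0014 -0.001  -1.    ] q [ 0.35  0.38  1.35 -0.    1.41  2.36] F [ 0.9 -0.9  1.5] T [0.   0.04 0.03] op 0.093
delta tool [-0.0029 -0.0053  0.105 ] spin -0.002
```

```bash
python3 -m pendant '[{"delta_pos":[-0.003,-0.005,0.01],"spin":0},{"delta_pos":[-0.003,-0.005,0.03],"spin":0},{"delta_pos":[-0.003,-0.005,0.05],"spin":0},{"delta_pos":[-0.003,-0.005,0.07],"spin":0},{"delta_pos":[-0.003,-0.005,0.085],"spin":0},{"delta_pos":[-0.003,-0.005,0.095],"spin":0},{"delta_pos":[-0.003,-0.005,0.102],"spin":0},{"delta_pos":[-0.003,-0.005,0.105],"spin":0},{"delta_pos":[-0.003,-0.005,0.105],"spin":0}]'
python3 w.py 0.614 0.2845 0.03 -25
```

```text
t: 5.0
tool_pos: [0.6139, 0.2844, 0.0301]
orientation: [3.066, -0.683, 0.003]
force: [-0.3, -0.1, -0.6]
opening: 0.0931
t 5.0 pos [0.6139 0.2844 0.0301] head -25.11 tilt [ 0.0017 -0.001  -1.    ] q [ 0.36  0.48  1.42 -0.    1.24  2.37] F [-0.3 -0.1 -0.6] T [ 0.01  0.01 -0.06] op 0.0931
delta tool [-0.     -0.0001  0.0001] spin -0.002
```

```bash
python3 -m pendant '[{"delta_pos":[0,0,0],"spin":0},{"delta_pos":[0,0,0],"spin":0},{"delta_pos":[0,0,0],"spin":0},{"delta_pos":[0,0,0],"spin":0},{"delta_pos":[0,0,0],"spin":0},{"delta_pos":[0,0,0],"spin":0},{"delta_pos":[0,0,0],"spin":0},{"delta_pos":[0,0,0],"spin":0}]' 1 50
python3 w.py 0.614 0.2845 0.03 -25
```

```text
t: 5.8
tool_pos: [0.614, 0.2844, 0.0301]
orientation: [3.066, -0.683, 0.003]
force: [1.0, -0.1, -0.4]
opening: 0.0338
t 5.8 pos [0.614  0.2844 0.0301] head -25.12 tilt [ 0.0016 -0.001  -1.    ] q [ 0.36  0.48  1.42 -0.    1.24  2.37] F [ 1.  -0.1 -0.4] T [ 0.03 -0.01  0.  ] op 0.0338
delta tool [-0.     -0.0002  0.0001] spin -0.002
```

```bash
python3 -m pendant '[{"delta_pos":[0,0,0],"spin":0},{"delta_pos":[0,0,0],"spin":0},{"delta_pos":[0,0,0],"spin":0}]'
python3 w.py 0.614 0.2845 0.03 -25
python3 -m pendant '[{"delta_pos":[0,0,-0.005],"spin":0},{"delta_pos":[0,0,-0.015],"spin":0},{"delta_pos":[0,0,-0.03],"spin":0},{"delta_pos":[0,0,-0.05],"spin":0},{"delta_pos":[0,0,-0.065],"spin":0},{"delta_pos":[0,0,-0.075],"spin":0},{"delta_pos":[0,0,-0.08],"spin":0},{"delta_pos":[0,0,-0.08],"spin":0}]'
python3 w.py 0.614 0.2845 0.11 8.7
python3 - <<'E'
from plant import robot
from h import *
d=robot.read_camera("side");cv2.imwrite("pics/lift.png",cv2.resize(d["color"][60:210,150:350],None,fx=4,fy=4,interpolation=3))
E
```

```text
t: 6.1
tool_pos: [0.6139, 0.2844, 0.0301]
orientation: [3.066, -0.683, 0.003]
force: [-0.3, 0.5, -0.0]
opening: 0.0287
t 6.1 pos [0.6139 0.2844 0.0301] head -25.12 tilt [ 0.0016 -0.001  -1.    ] q [ 0.36  0.48  1.42 -0.    1.24  2.37] F [-0.3  0.5 -0. ] T [0.09 0.   0.03] op 0.0287
delta tool [ 0.     -0.0001  0.0001] spin -0.002
t: 6.9
tool_pos: [0.6143, 0.2846, 0.1111]
orientation: [-3.066, 0.683, -0.005]
force: [0.5, 0.3, -2.4]
opening: 0.0283
t 6.9 pos [0.6143 0.2846 0.1111] head -25.11 tilt [ 2.9e-03 -5.0e-04 -1.0e+00] q [ 0.36  0.4   1.37 -0.    1.37  2.37] F [ 0.5  0.3 -2.4] T [0.03 0.02 0.  ] op 0.0283
delta tool [-0.0002  0.0002  0.0011] spin -0.59
```

View pics/lift.png

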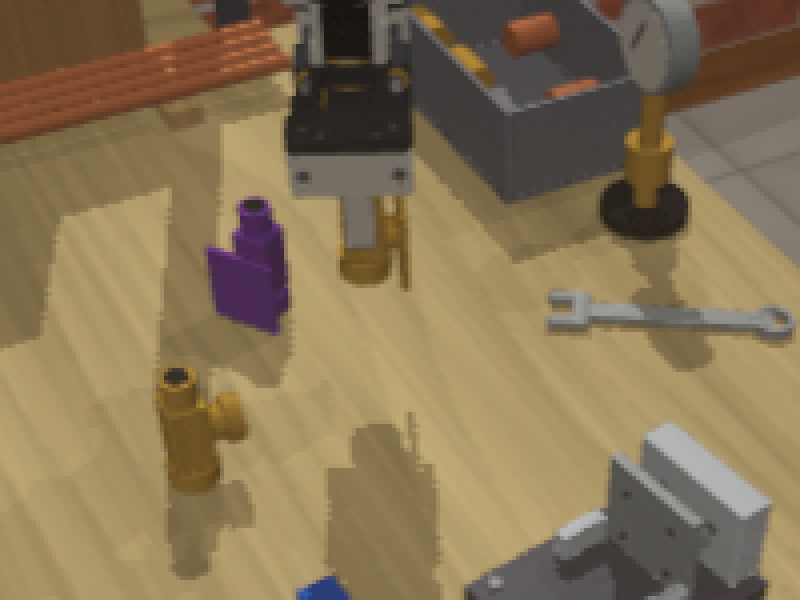

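The side crop shows the tee held upright at (370,240), flange to the right, and the neighbours undisturbed. Moving over the jig's open front.

```bash
python3 w.py 0.6164 0.0092 0.11 8.7
python3 -c "
import numpy as np
d=np.array([0.6164-.6143,.0092-.2846]);h=np.radians(-25.11)
print(d@[np.cos(h),np.sin(h)],d@[np.sin(h),-np.cos(h)])"
```

```text
t 6.95 pos [0.6137 0.2844 0.11  ] head -25.12 tilt [ 0.0016 -0.001  -1.    ] q [ 0.36  0.4   1.37 -0.    1.37  2.37] F [-0.9  0.6 -2.7] T [ 0.08  0.08 -0.01] op 0.0284
delta tool [0.1192 0.2481 0.0003] spin -0.59
0.11876958561905143 0.24848210304140383
```

```bash
python3 -m pendant '[{"delta_pos":[0.005,0.01,0],"spin":-0.02},{"delta_pos":[0.015,0.031,0],"spin":-0.08},{"delta_pos":[0.03,0.062,0],"spin":-0.16},{"delta_pos":[0.047,0.098,0],"spin":-0.25},{"delta_pos":[0.065,0.135,0],"spin":-0.34},{"delta_pos":[0.082,0.17,0],"spin":-0.43},{"delta_pos":[0.096,0.2,0],"spin":-0.5},{"delta_pos":[0.107,0.223,0],"spin":-0.55},{"delta_pos":[0.115,0.24,0],"spin":-0.58},{"delta_pos":[0.119,0.248,0],"spin":-0.59}]'
python3 -m pendant '[{"delta_pos":[0,0,0],"spin":0},{"delta_pos":[0,0,0],"spin":0}]'
python3 w.py 0.6164 0.0092 0.11 8.7
cat > look.py <<'E'
import sys
from plant import robot
from h import *
tag=sys.argv[1]
o=np.zeros((400,800,3),np.uint8)
for k,c in enumerate(("side","top")):
    d=robot.read_camera(c);R=np.array(d["R"]);t=np.array(d["t"])
    u=proj(d,np.array([[.64,.012,.05]]))[0].astype(int)
    o[:400,k*400:k*400+400]=cv2.resize(d["color"][u[1]-50:u[1]+50,u[0]-50:u[0]+50],(400,400),interpolation=3)
    for n in("wtee_center","wtee_flange","plate_face","jig"):
        for m in robot.mark_of(c,n):
            X=R.T@(np.array(m["location"])-t)
            if abs(X[1])<.08 and X[0]>.52:
                a=np.radians(8.7);v=X-[.651,.0145,0]
                print(c,n,round(m["score"],2),np.round(X,4),"jig",np.round([v[0]*np.cos(a)+v[1]*np.sin(a),-v[0]*np.sin(a)+v[1]*np.cos(a),X[2]],4))
cv2.imwrite(f"pics/{tag}.png",o)
E
python3 look.py over
```

```text
t: 7.95
tool_pos: [0.6153, 0.0075, 0.109]
orientation: [3.131, 0.236, -0.001]
force: [0.7, 0.0, -3.0]
opening: 0.028
t: 8.15
tool_pos: [0.6148, 0.0081, 0.1082]
orientation: [3.132, 0.235, -0.003]
force: [0.2, -0.0, -2.0]
opening: 0.0281
t 8.15 pos [0.6148 0.0081 0.1082] head 8.58 tilt [-1.9e-03 -8.0e-04 -1.0e+00] q [-0.07  0.25  1.56 -0.    1.33  1.35] F [ 0.2 -0.  -2. ] T [ 0.03 -0.04  0.01] op 0.0281
delta tool [ 0.0017 -0.0009 -0.0018] spin -0.002
side wtee_center 0.64 [0.6178 0.0086 0.119 ] jig [-0.0337 -0.0008  0.119 ]
side wtee_flange 0.94 [0.6431 0.0122 0.1032] jig [-0.0082 -0.0011  0.1032]
side plate_face 0.87 [0.6714 0.0177 0.0419] jig [0.0207 0.0001 0.0419]
side jig 0.95 [ 0.6515  0.0146 -0.0027] jig [ 0.0005  0.     -0.0027]
top wtee_center 0.47 [0.6162 0.0083 0.118 ] jig [-0.0353 -0.0009  0.118 ]
top wtee_flange 0.45 [0.6405 0.0162 0.1074] jig [-0.0102  0.0033  0.1074]
top jig 0.71 [0.6479 0.0121 0.0051] jig [-0.0035 -0.0019  0.0051]
```

View pics/over.png

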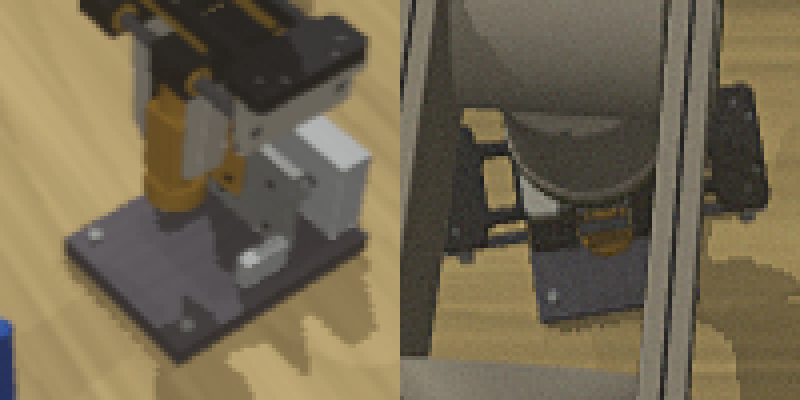

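Flange faces the plate and is centred to within about 1 mm. Lowering between the cheeks, stopping short of the bed.

```bash
python3 -m pendant '[{"delta_pos":[0.003,-0.001,0.003],"spin":-0.002},{"delta_pos":[0.006,-0.001,0.01],"spin":-0.002},{"delta_pos":[0.008,-0.001,0.02],"spin":-0.002},{"delta_pos":[0.008,-0.001,0.03],"spin":-0.002},{"delta_pos":[0.008,-0.001,0.04],"spin":-0.002},{"delta_pos":[0.008,-0.001,0.048],"spin":-0.002},{"delta_pos":[0.008,-0.001,0.054],"spin":-0.002},{"delta_pos":[0.008,-0.001,0.057],"spin":-0.002},{"delta_pos":[0.008,-0.001,0.057],"spin":-0.002},{"delta_pos":[0.008,-0.001,0.057],"spin":-0.002}]'
python3 w.py 0.6230 0.0102 0.045 8.7; python3 look.py low
```

```text
t: 9.65
tool_pos: [0.6234, 0.0099, 0.0525]
orientation: [3.131, 0.24, 0.0]
force: [0.7, 0.1, -2.3]
opening: 0.0282
t 9.65 pos [0.6234 0.0099 0.0525] head 8.76 tilt [ 2.0e-04 -1.3e-03 -1.0e+00] q [-0.07  0.33  1.58 -0.    1.24  1.35] F [ 0.7  0.1 -2.3] T [ 0.01 -0.06  0.04] op 0.0282
delta tool [-0.0004 -0.0004  0.0075] spin 0.001
side wtee_center 0.63 [0.623  0.0088 0.0637] jig [-0.0286 -0.0014  0.0637]
side wtee_flange 0.75 [0.6529 0.0132 0.0511] jig [ 0.0016 -0.0015  0.0511]
side plate_face 0.46 [0.6747 0.0177 0.0417] jig [ 0.0239 -0.0004  0.0417]
side jig 0.69 [ 0.6548  0.015  -0.0013] jig [ 0.0038 -0.0001 -0.0013]
top wtee_center 0.55 [0.6234 0.0085 0.0629] jig [-0.0282 -0.0018  0.0629]
top wtee_flange 0.51 [0.6479 0.0177 0.0518] jig [-0.0026  0.0037  0.0518]
top jig 0.98 [0.6486 0.0132 0.0023] jig [-0.0026 -0.0009  0.0023]
```

View pics/low.png

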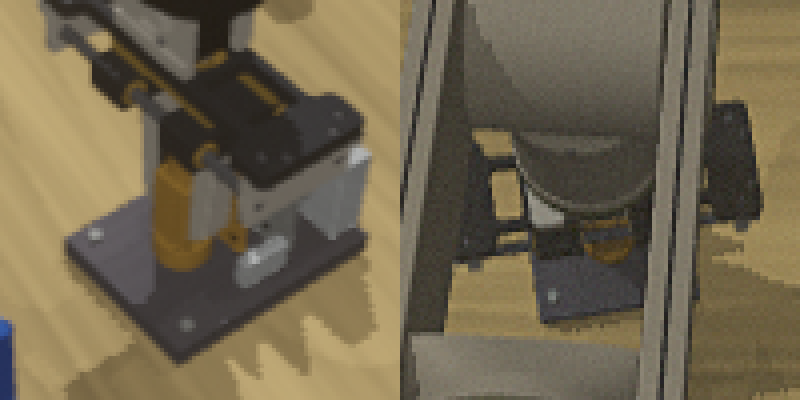

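```bash
python3 -m pendant '[{"delta_pos":[0,-0.0005,0.003],"spin":0},{"delta_pos":[0,-0.0005,0.005],"spin":0},{"delta_pos":[0,-0.0005,0.0065],"spin":0},{"delta_pos":[0,-0.0005,0.0072],"spin":0},{"delta_pos":[0,-0.0005,0.0074],"spin":0},{"delta_pos":[0,-0.0005,0.0074],"spin":0},{"delta_pos":[0,-0.0005,0.0074],"spin":0}]'
python3 w.py 0.6230 0.0102 0.045 8.7
```

```text
t: 10.85
tool_pos: [0.6233, 0.0104, 0.0451]
orientation: [3.131, 0.24, 0.0]
force: [-1.6, 0.3, 3.0]
opening: 0.0281
t 10.85 pos [0.6233 0.0104 0.0451] head 8.76 tilt [ 2.0e-04 -1.2e-03 -1.0e+00] q [-0.06  0.33  1.58 -0.    1.23  1.35] F [-1.6  0.3  3. ] T [0.16 0.4  0.  ] op 0.0281
delta tool [-0.0003  0.0001  0.0001] spin 0.001
```

Bed contact felt: vertical force went from -2.3 to +3 N at exactly the expected height. Sliding forward toward the plate.

```bash
python3 -m pendant '[{"delta_pos":[0.002,0,0],"spin":0},{"delta_pos":[0.005,0,0],"spin":0},{"delta_pos":[0.008,0,0],"spin":0},{"delta_pos":[0.011,0,0],"spin":0},{"delta_pos":[0.013,0,0],"spin":0},{"delta_pos":[0.015,0,0],"spin":0},{"delta_pos":[0.015,0,0],"spin":0},{"delta_pos":[0.015,0,0],"spin":0}]'
python3 w.py 0.6230 0.0102 0.045 8.7
python3 -m pendant '[{"delta_pos":[0.001,0,0],"spin":0},{"delta_pos":[0.002,0,0],"spin":0},{"delta_pos":[0.002,0,0],"spin":0}]'
python3 -m pendant '[{"delta_pos":[0.001,0,0],"spin":0},{"delta_pos":[0.002,0,0],"spin":0},{"delta_pos":[0.002,0,0],"spin":0}]'
python3 w.py 0.6230 0.0102 0.045 8.7
```

```text
t: 11.65
tool_pos: [0.6385, 0.0127, 0.0451]
orientation: [3.131, 0.24, 0.001]
force: [0.7, -0.1, 0.5]
opening: 0.0281
t 11.65 pos [0.6385 0.0127 0.0451] head 8.76 tilt [ 9.0e-04 -1.1e-03 -1.0e+00] q [-0.06  0.37  1.53 -0.    1.24  1.36] F [ 0.7 -0.1  0.5] T [ 0.06 -0.19  0.01] op 0.0281
delta tool [-0.0157  0.0002  0.0001] spin 0.001
t: 11.95
tool_pos: [0.6405, 0.013, 0.0451]
orientation: [3.131, 0.24, 0.001]
force: [-0.9, -0.9, 1.9]
opening: 0.0286
t: 12.25
tool_pos: [0.6421, 0.0133, 0.0451]
orientation: [3.131, 0.24, -0.0]
force: [-4.8, 0.3, 3.9]
opening: 0.0284
t 12.25 pos [0.6421 0.0133 0.0451] head 8.76 tilt [-1.0e-04 -1.2e-03 -1.0e+00] q [-0.06  0.38  1.52 -0.    1.24  1.36] F [-4.8  0.3  3.9] T [-0.03  0.77 -0.05] op 0.0284
delta tool [-0.0193  0.0002  0.0001] spin 0.001
```

```bash
python3 -m pendant '[{"delta_pos":[0.001,0,0],"spin":0},{"delta_pos":[0.002,0,0],"spin":0},{"delta_pos":[0.002,0,0],"spin":0}]'
python3 -m pendant '[{"delta_pos":[0.001,0,0],"spin":0},{"delta_pos":[0.002,0,0],"spin":0},{"delta_pos":[0.002,0,0],"spin":0}]'
python3 w.py 0.6230 0.0102 0.045 8.7
python3 look.py push1
```

```text
t: 12.55
tool_pos: [0.6434, 0.0136, 0.0451]
orientation: [3.131, 0.24, -0.003]
force: [-6.7, -0.7, 5.3]
opening: 0.0281
t: 12.85
tool_pos: [0.6445, 0.0138, 0.0451]
orientation: [3.131, 0.239, -0.006]
force: [-8.2, -0.4, 6.4]
opening: 0.0281
t 12.85 pos [0.6445 0.0138 0.0451] head 8.74 tilt [-0.0038 -0.0014 -1.    ] q [-0.06  0.39  1.51 -0.    1.25  1.36] F [-8.2 -0.4  6.4] T [-0.2   1.35 -0.16] op 0.0281
delta tool [-0.0218  0.0003  0.0002] spin 0.001
side wtee_center 0.54 [0.6478 0.0147 0.0593] jig [-0.0031  0.0007  0.0593]
side wtee_flange 0.61 [0.6725 0.0193 0.0431] jig [0.022  0.0015 0.0431]
side plate_face 0.37 [0.6769 0.0198 0.0422] jig [0.0264 0.0013 0.0422]
side jig 0.92 [ 6.573e-01  1.550e-02 -4.000e-04] jig [ 0.0064 -0.     -0.0004]
top wtee_center 0.61 [0.6442 0.0154 0.0565] jig [-0.0066  0.0019  0.0565]
top wtee_flange 0.42 [0.6728 0.0223 0.0423] jig [0.0227 0.0044 0.0423]
top jig 0.95 [0.649  0.0127 0.0009] jig [-0.0022 -0.0014  0.0009]
```

View pics/push1.png

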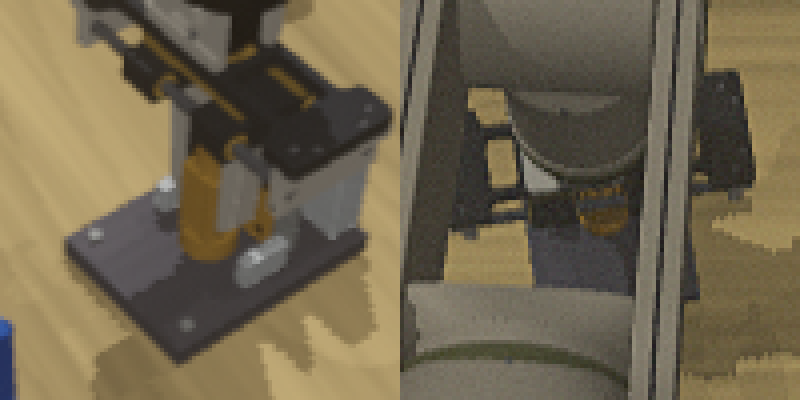

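Flange is on the plate at about 8 N and between the cheeks. From TCP geometry the plate has given about 3.5 mm, so I advance about 4.5 mm more in small steps.

```bash
python3 -m pendant '[{"delta_pos":[0.001,0,0],"spin":0},{"delta_pos":[0.002,0,0],"spin":0},{"delta_pos":[0.003,0,0],"spin":0},{"delta_pos":[0.0035,0,0],"spin":0},{"delta_pos":[0.0035,0,0],"spin":0},{"delta_pos":[0.0035,0,0],"spin":0}]'
python3 w.py 0.649 0.0144 0.045 8.7
```

```text
t: 13.95
tool_pos: [0.6464, 0.0141, 0.0452]
orientation: [3.131, 0.239, -0.011]
force: [-11.1, -1.4, 8.8]
opening: 0.0281
t 13.95 pos [0.6464 0.0141 0.0452] head 8.73 tilt [-0.007  -0.0017 -1.    ] q [-0.06  0.4   1.5  -0.    1.25  1.36] F [-11.1  -1.4   8.8] T [-0.18  1.79 -0.16] op 0.0281
delta tool [0.0026 0.0001 0.0001] spin 0.001
```

```bash
python3 -m pendant '[{"delta_pos":[0.0015,0,-0.0003],"spin":0},{"delta_pos":[0.0025,0,-0.0005],"spin":0},{"delta_pos":[0.0035,0,-0.0005],"spin":0},{"delta_pos":[0.004,0,-0.0005],"spin":0},{"delta_pos":[0.004,0,-0.0005],"spin":0},{"delta_pos":[0.004,0,-0.0005],"spin":0}]'
python3 w.py 0.649 0.0144 0.045 8.7
python3 look.py push2
python3 - <<'E'
from plant import robot
from h import *
d=robot.read_camera("side");u=proj(d,np.array([[.665,.012,.05]]))[0].astype(int)
cv2.imwrite("pics/push2b.png",cv2.resize(d["color"][u[1]-32:u[1]+32,u[0]-40:u[0]+40],(750,600),interpolation=2))
E
```

```text
t: 14.55
tool_pos: [0.6485, 0.0151, 0.0454]
orientation: [3.132, 0.24, -0.018]
force: [-12.7, 1.4, 7.7]
opening: 0.0276
t 14.55 pos [0.6485 0.0151 0.0454] head 8.75 tilt [-0.0111 -0.0012 -0.9999] q [-0.05  0.41  1.49 -0.    1.26  1.36] F [-12.7   1.4   7.7] T [ 0.25  1.96 -0.08] op 0.0276
delta tool [0.0004 0.0008 0.0004] spin 0.001
side wtee_center 0.83 [0.6473 0.0149 0.0552] jig [-0.0036  0.0009  0.0552]
side wtee_flange 0.85 [0.6806 0.0176 0.0446] jig [ 0.0297 -0.0014  0.0446]
side plate_face 0.6 [0.6796 0.0194 0.045 ] jig [0.029  0.0005 0.045 ]
side plate_face 0.51 [0.6544 0.0156 0.001 ] jig [0.0035 0.0006 0.001 ]
side plate_face 0.41 [0.6799 0.018  0.0423] jig [ 0.0291 -0.0009  0.0423]
side jig 0.84 [6.522e-01 1.530e-02 4.000e-04] jig [0.0013 0.0006 0.0004]
top wtee_center 0.44 [0.6485 0.0128 0.0545] jig [-0.0027 -0.0013  0.0545]
top wtee_flange 0.42 [0.6738 0.0213 0.0456] jig [0.0236 0.0032 0.0456]
top jig 0.71 [6.512e-01 1.450e-02 5.000e-04] jig [ 0.0002 -0.0001  0.0005]
```

View pics/push2b.png

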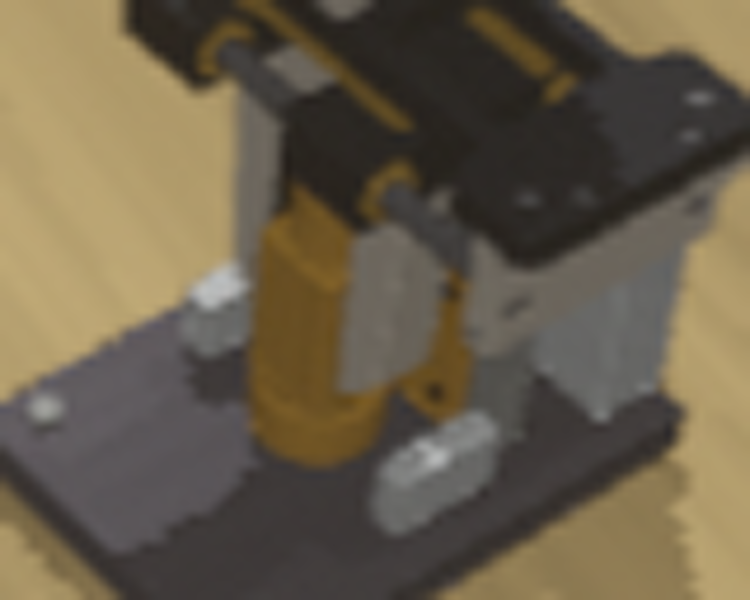

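The push has reached about 12 N at the wrist. Geometry and the side marks both give about 7.7 mm of plate travel. New rows would restart from the sagged pose and disturb the push, so I watch whether it stays steady while looking with the last target held.

Run:
```python
from plant import robot
from h import *
a=np.radians(8.7);Ds=[];P=[];F=[]
for k in range(24):
    d=robot.read_camera("side");R=np.array(d["R"]);t=np.array(d["t"])
    if k%3==0:
        r={}
        for n in("plate_face","wtee_flange","jig","wtee_center"):
            for m in robot.mark_of("side",n)[:1]:
                X=R.T@(np.array(m["location"])-t)
                if X[0]>.6:r[n]=X@[np.cos(a),np.sin(a),0]
        Ds.append([r.get(n,np.nan) for n in("plate_face","wtee_flange","jig","wtee_center")])
    s=robot.read_state();P.append(s["tool_pos"]);F.append(s["force"])
    if k%4==0:print(round(s["t"],2),np.round(s["tool_pos"],4),np.round(s["force"],1),round(s["opening"],4),np.round(Ro.from_rotvec(s["orientation"]).as_matrix()[:,2],4))
J=np.array([.651,.0145])@[np.cos(a),np.sin(a)]
print("jig-x of plate_face,flange,jig,tee mm",np.round((np.nanmean(Ds,0)-J)*1000,1),np.round(np.nanstd(Ds,0)*1000,1))
print(np.mean(F,0).round(2),np.std(F,0).round(2),np.ptp(P,0).round(5))
```

```text
15.35 [0.6484 0.0151 0.0454] [-12.1   0.8   9. ] 0.0279 [-0.0111 -0.0011 -0.9999]
15.75 [0.6485 0.0151 0.0454] [-11.4   0.9   8.3] 0.0278 [-0.0111 -0.0011 -0.9999]
16.15 [0.6484 0.0152 0.0453] [-12.2   1.    8.5] 0.0276 [-0.0112 -0.0011 -0.9999]
16.75 [0.6484 0.0152 0.0454] [-12.    1.3   8.6] 0.0278 [-0.0112 -0.0011 -0.9999]
17.15 [0.6485 0.0152 0.0454] [-11.4   0.2   9. ] 0.028 [-0.0111 -0.0011 -0.9999]
17.55 [0.6485 0.0151 0.0454] [-11.5   1.7   7.7] 0.0278 [-0.0111 -0.0011 -0.9999]
jig-x of plate_face,flange,jig,tee mm [nan 27.  4. -4.] [nan 1.6 1.2 0.9]
[-12.11   0.9    8.4 ] [0.43 0.42 0.55] [4.e-05 7.e-05 5.e-05]<stdin>:16: RuntimeWarning: Mean of empty slice
  var = nanvar(a, axis=axis, dtype=dtype, out=out, ddof=ddof,
```

The push is steady: std about 0.4 N over 3 s with the pose within 0.1 mm. Force-slope analysis puts bed friction at about 2.4 N, giving a spring force of about 10 N and travel of about 7 mm. A last small nudge of about 0.8 mm will centre it on half travel.

```bash
python3 -m pendant '[{"delta_pos":[0.0018,0,-0.0003],"spin":0},{"delta_pos":[0.0022,0,-0.0004],"spin":0},{"delta_pos":[0.0025,0,-0.0004],"spin":0},{"delta_pos":[0.0025,0,-0.0004],"spin":0},{"delta_pos":[0.0025,0,-0.0004],"spin":0},{"delta_pos":[0.0025,0,-0.0004],"spin":0},{"delta_pos":[0.0025,0,-0.0004],"spin":0},{"delta_pos":[0.0025,0,-0.0004],"spin":0},{"delta_pos":[0.0025,0,-0.0004],"spin":0},{"delta_pos":[0.0025,0,-0.0004],"spin":0}]'
python3 w.py 0.649 0.0144 0.045 8.7
python3 - <<'E'
from plant import robot
from h import *
P=[];F=[]
for k in range(50):
    d=robot.read_camera("side");s=robot.read_state();P.append(s["tool_pos"]);F.append(s["force"])
cv2.imwrite("pics/final.png",d["color"])
print(s["t"],np.mean(P,0).round(4),np.ptp(P,0).round(5),np.mean(F,0).round(2),np.std(F,0).round(2),s["opening"])
E
python3 look.py fin
```

```text
t: 18.9
tool_pos: [0.649, 0.0153, 0.0455]
orientation: [3.132, 0.239, -0.024]
force: [-12.2, -0.5, 8.4]
opening: 0.0283
t 18.9 pos [0.649  0.0153 0.0455] head 8.74 tilt [-0.0154 -0.0015 -0.9999] q [-0.05  0.41  1.48 -0.    1.26  1.36] F [-12.2  -0.5   8.4] T [-0.22  2.04 -0.1 ] op 0.0283
delta tool [-0.0001  0.0009  0.0005] spin 0.001
21.4 [0.649  0.0153 0.0455] [8.e-05 7.e-05 7.e-05] [-12.36  -1.47   8.67] [0.48 0.46 0.42] 0.02739644822713547
side wtee_center 0.88 [0.6471 0.015  0.0559] jig [-0.0037  0.0011  0.0559]
side wtee_flange 0.88 [0.6783 0.0189 0.0425] jig [0.0277 0.0002 0.0425]
side plate_face 0.6 [0.6797 0.0198 0.0445] jig [0.0292 0.0009 0.0445]
side jig 0.58 [ 0.6543  0.0135 -0.0008] jig [ 0.0031 -0.0015 -0.0008]
top wtee_center 0.66 [0.6496 0.0154 0.0577] jig [-0.0012  0.0011  0.0577]
top wtee_flange 0.43 [0.6723 0.0203 0.0459] jig [0.022  0.0025 0.0459]
top jig 0.6 [0.6461 0.0103 0.0038] jig [-0.0055 -0.0034  0.0038]
```

View pics/final.png

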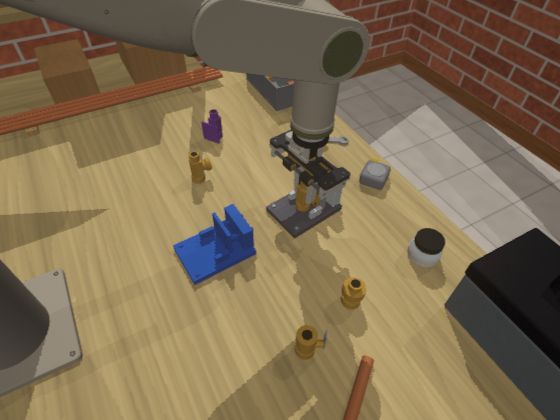

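View pics/fin.png

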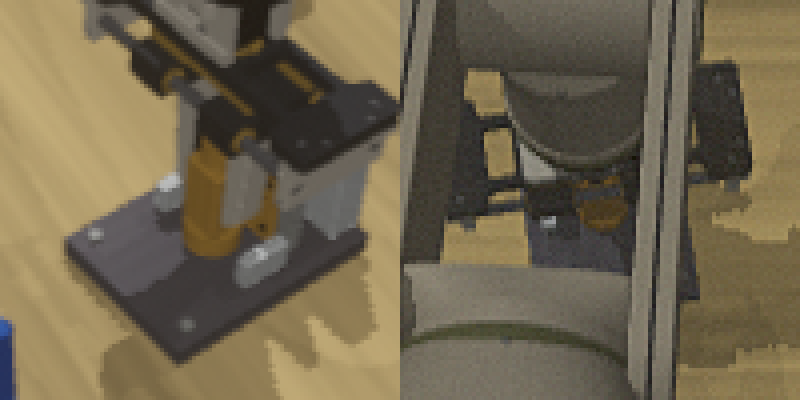

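The pictures show the tee standing on the bed between the cheeks with its flange on the plate (side view about 308,195), still gripped. The other fittings and the offcut look unmoved. The push was steady for more than 2.5 s, so I hand it in.

Run:
```python
from plant import robot
s=robot.read_state();print(s["t"],s["tool_pos"],s["force"],s["opening"])
robot.close_job()
```

```text
21.9 [0.64895312 0.01530949 0.04546512] [-12.89240422  -0.83471159   8.41433896] 0.0273139999335052
the job is handed in; nothing more can be done
```

I picked out the brass tee with the square flange and stood it on the grey jig's bed, with its flange against the plate between the cheeks. I pressed it back and handed the job in at 21.9 s, still gripped and pushing.

- **Push:** the wrist read about 12.4 N (std 0.5 N) over the last 2.5 s, and the pose moved less than 0.1 mm. After about 2.4 N estimated for bed friction, that leaves about 10 N on the springs.
- **Plate travel:** I estimate 7 to 8 mm from the force slope and the tool position. It was never measured directly, because the gripper hid most of the plate. The side-camera marks on the plate and flange put it at 8 to 9 mm, but the top-camera flange mark gave only about 2 mm. That camera was largely blocked and its marks were scattered.
- **Fit:** the tee sits within about 1 mm of the jig's centre line by its centre marks. The arm gave a little under the push, so the tool, and probably the tee, leans about 0.9° towards the plate.
- **Other fittings:** in the last side picture the plain tee, union, valve, copper offcut and purple look-alike appear where they were.

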